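Fetch the grooming arm's rubber boot from its tub and hold it hole-up

TASK

Lift the loose lid off the white tub by its knob and set it down gently, knob up, on the bare strip of mat to the right of the turntable (the robot's right). Then take out the black square rubber boot that lies on its side in the tub, find which end has the blind hole, turn it so that the hole points straight up, and finish while still holding it there, at rest in the gripper and at least a hand's width (10 cm) above the tub, ready for the grooming arm's post to be pushed in. Leave the tub standing in its place and do not disturb the other things on the station.

Things in the scene. Friction and masses are not known exactly. Their poses are not given: they have to be found in the camera images.
- boot: Square black rubber end boot, a 34 x 34 mm prism 56 mm long, 40 to 65 g. Origin at its centre; x runs along its length and points OUT OF THE HOLE. The +x end has a blind 26 mm square hole 40 mm deep, walls 4 mm; the -x end is closed, solid for 16 mm; centre of mass 6 mm towards it. Outside both ends look alike. Starts lying on a flat side on the tub's floor, hole facing any level direction.
- boot_mouth (a point): Centre of the boot's open end (the mouth of the hole), 28 mm from the boot's origin along its +x; same axes as the boot.
- tub: Round white plastic tub, loose on the turntable, 300 g: outer diameter 140 mm, height 58 mm, wall 4 mm (inner diameter 132 mm), floor 5 mm thick. Origin at the centre of its underside, 32 mm above the table; rim 90 mm above the table. Holds only the boot, within 12 mm of its centre.
- lid: Loose white lid on the tub, 90 to 145 g. Origin at the centre of its underside, z up. Spigot 126 mm diameter, 6 mm high, sits inside the rim; then a disc 146 mm diameter, 6 to 11 mm above the origin; a central knob: stem 16 mm diameter from 11 to 21 mm, round head 28 mm diameter from 21 to 41 mm. Closed, its origin is 52 mm above the tub's. Set down it lies flat on the spigot.
- lid_knob (a point): Centre of the lid knob's head, on the lid's axis 31 mm above the lid's origin.
- turntable: Lazy susan, its foot fixed on the mat; origin at the centre of its underside, on the mat. The wooden platter is 420 mm in diameter, its top 28 mm above this origin; it turns on a stiff bearing if pushed sideways. It carries the tub, glass dish, brush and comb.
- mat: Fixed matte black rubber mat, 600 mm (x) x 1140 mm (y), 4 mm thick; origin at the centre of its underside, on the table. Between the turntable's right-hand edge (210 mm from its centre, towards -y) and y = -0.38 the mat is bare for x from 0.32 to 0.56; at least 200 mm wide there.
- dish: Small glass dish 84 mm across, 30 mm high, on the turntable. Bystander.
- brush: Orange pin brush 215 mm long, pins up, on the turntable, about 32 mm high. Bystander; x axis from handle to head.
- comb: Steel comb 190 x 36 mm, 6 mm high, flat on the turntable. Bystander; x axis along its length.
- clipper: Cordless hair clipper, 175 mm long, 41 mm high, on the mat to the left. Bystander.
- shears: Steel shears 190 mm long, flat on the mat to the left. Bystander.
- spray: Trigger spray bottle 190 mm high, 68 mm diameter, on the mat to the right, farther out than the bare strip. Bystander.
- balm: Round aluminium tin 70 mm diameter, 36 mm high, at the right of the mat, far from the robot. Bystander.

How it is judged:
By the outcome, as a careful person would: the job done as asked, in the order asked, and still so for the second after the job is handed in, while the arm keeps its last pose, push and grip.
It also fails if it takes over 54 s, if anything falls off the work surface, if the arm or the gripper's body presses on something with over 40 N, if the wrist force passes 120 N, or if a joint passes its speed limit or range.

ROBOT

A 6-joint arm with a two-finger parallel gripper is mounted at the origin on the work surface. World frame = base frame: x ahead of the robot, y to its left, z up, the work surface at z = 0. Lengths are in m, angles in degrees, forces in N, time in s.
With the tool pointing down it reaches from about 0.2 to 0.875 m from the base axis. Payload 3.4 kg.
Tool frame: the origin (TCP) lies at the very end of the fingers, on their centre line; the grasp point (between the pads) lies manip.pinch_z behind it (manip.pinch_z is the distance from the TCP to the grasp point, in m); z points along the fingers, y is the line along which they close (so a half turn about z gives the same grasp; the last joint's range is limited). The gripper opens to 94 mm and grips with 3 to 60 N. Pads are 16 mm wide; open, the fingers measure 119 mm over their backs; the gripper's body (75 mm by 177 mm) begins 78 mm behind the grasp point.
Start: joints at [-84.225, 15.808, 86.224, -0, 77.962, -6.933], TCP at [0.126, -0.561, 0.205] pointing down, gripper open.
Joint ranges: [-165.64, 165.64], [-43.16, 119.46], [12.63, 154.43], [-67.54, 247.53], [6.08, 155.33], [-154.97, 154.97]. Speed limits (degrees/s): [147.25, 147.25, 180, 180, 180, 180].

INTERFACE

Orientations are given as a 3x3 rotation matrix whose columns are the frame's x, y, z axes.
In Python, from cell import manip, eoat, monitor, viewer gives the robot as it stands. The module is installed in compiled form; this text tells all that it offers. Calls block until the motion is done:
- manip.movep(position, orientation): joint-space move of the TCP to a pose.
- manip.servo_line(position, orientation=None, rate=0.15, contact_N=None): straight line of the TCP; orientation=None keeps the orientation; rate is the mean speed in m/s. With contact_N (N) it stops when the force on the tool has changed by that much, and returns True; else False.
- manip.move_joints(angles): joint-space move.
- eoat.move_gripper(opening): opening from 0.0 (shut) to 1.0 (fully open); the grip force is fixed at half the most; returns when the fingers have stopped.
- manip.dwell(seconds).
- manip.solve_ik(position, orientation): joint angles nearest the present ones, or None.
- monitor.state(): the state.
- viewer.capture(name): name is "scene" or "side" or "wrist"; returns a dict with "pixels" (480x640x3 uint8, red, green, blue), "camera_matrix" (3x3 intrinsics, pixels), "D" ([k1, k2, p1, p2, k3] as OpenCV has them; the pictures are not rectified), "R" (3x3) and "t" (3): a world point X has camera coordinates R X + t; the wrist camera has in their place "tool_from_camera" (4x4, takes a point from camera to tool coordinates, whose origin is the TCP and whose axes are the flange's). Camera axes: x right, y down, z forward; pixel columns grow to the right and rows downward; lengths in m; the calibration is good to about 2 mm. A picture is of the moment at which its call begins: read the wrist's pose just before it. There is no depth.
A pose or a line that the arm cannot do raises manip.Unreachable and nothing moves.
- manip.hand_in(): hands the job in; it is judged then, once.
The state is a dict: "time_s": time; "q": joint angles; "qvel": joint speeds; "joint_efforts": joint torques, N m; "eef_pos": TCP position; "ee_rot": TCP orientation; "contact_force": force on the tool from outside, world axes, zero at the start; "wrist_torque": the same for the moment, N m; "opening": opening from 0.0 (shut) to 1.0 (fully open); "grasp_force": force on a finger pad.
Only numpy, scipy, OpenCV 4.12 (cv2) and the standard library are available. Lean on these libraries where they do the work, as an engineer would, in place of code of your own. Each camera call takes 0.05 s, during which the arm holds its last target. There are 200 camera calls.

## Working session

There is one attempt and no reset: what is moved stays moved. The work goes in short steps, each a Python script; the robot and the scene stay as the last script left them, time stands still between calls to the robot, and variables do not carry over. Pictures are saved under pics/ and viewed, at most 10 in all, crops included, and the job is handed in when it is done.

```bash
mkdir -p pics; ls; cat > h.py <<'E'
import numpy as np, cv2
from cell import manip, eoat, monitor, viewer
def cap(name, fn=None):
    s=monitor.state(); c=viewer.capture(name)
    K=np.array(c["camera_matrix"]);D=np.array(c["D"],float)
    if name=="wrist":
        T=np.array(c["tool_from_camera"]);Rt=np.array(s["ee_rot"]);p=np.array(s["eef_pos"])
        Rwc=Rt@T[:3,:3]; o=Rt@T[:3,3]+p
    else:
        R=np.array(c["R"]);t=np.array(c["t"]).ravel();Rwc=R.T;o=-R.T@t
    if fn: cv2.imwrite("pics/"+fn,c["pixels"][:,:,::-1])
    return dict(im=c["pixels"],K=K,D=D,R=Rwc,o=o)
def plane(c,uv,z):
    uv=np.array(uv,float).reshape(-1,1,2)
    n=cv2.undistortPoints(uv,c["K"],c["D"]).reshape(-1,2)
    d=np.c_[n,np.ones(len(n))]@c["R"].T
    return c["o"]+d*((z-c["o"][2])/d[:,2])[:,None]
def proj(c,X):
    r,_=cv2.Rodrigues(c["R"].T); t=-c["R"].T@c["o"]
    return cv2.projectPoints(np.array(X,float).reshape(-1,1,3),r,t,c["K"],c["D"])[0].reshape(-1,2)
E
python3 - <<'E'
from h import *
a=cap("scene","scene.png");b=cap("side","side.png")
print(a["o"],a["R"][:,2],b["o"],b["R"][:,2],manip.pinch_z)
s=monitor.state();print(s)
E
```

```text
pics
[1.52460704 0.00662247 1.10380022] [-0.68230282 -0.00890816 -0.7310154 ] [-0.07354456  1.0601478   1.26423825] [ 0.38254797 -0.62225111 -0.68297922] 0.0188
{'time_s': 0.1, 'q': array([-8.42251614e+01,  1.58434909e+01,  8.62855801e+01, -8.47493992e-04,
        7.79607570e+01, -6.93165755e+00]), 'qvel': array([ 0.0923774 , -0.15966197, -0.1553146 , -0.07111665, -0.05664976,
        0.05751976]), 'joint_efforts': array([ 9.01887870e-04, -4.05457127e+01, -2.37779117e+01,  7.03991647e-02,
        2.99482327e-02, -4.53213249e-05]), 'eef_pos': array([ 0.12642657, -0.56043478,  0.20471288]), 'ee_rot': array([[ 9.75508945e-01,  2.19959695e-01, -1.72143276e-04],
       [ 2.19959693e-01, -9.75507716e-01,  1.55838187e-03],
       [ 1.74854107e-04, -1.55808003e-03, -9.99998771e-01]]), 'contact_force': array([ 0.34022074,  0.5289888 , -0.225345  ]), 'wrist_torque': array([-0.00392033, -0.00127519,  0.01725541]), 'grasp_force': 0.0, 'opening': 0.9992232959378483}
```

View pics/scene.png

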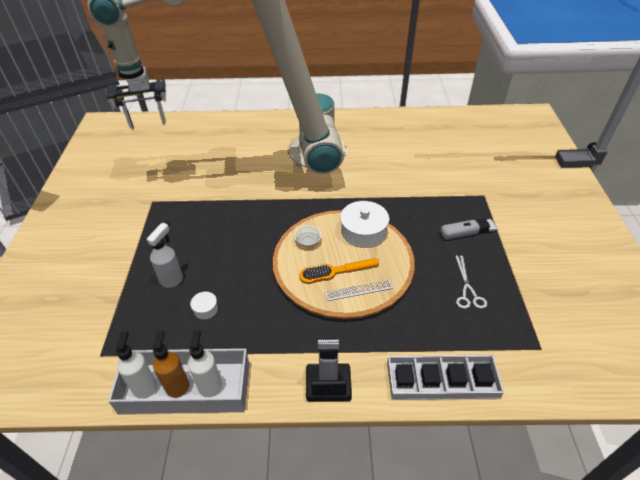

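View pics/side.png

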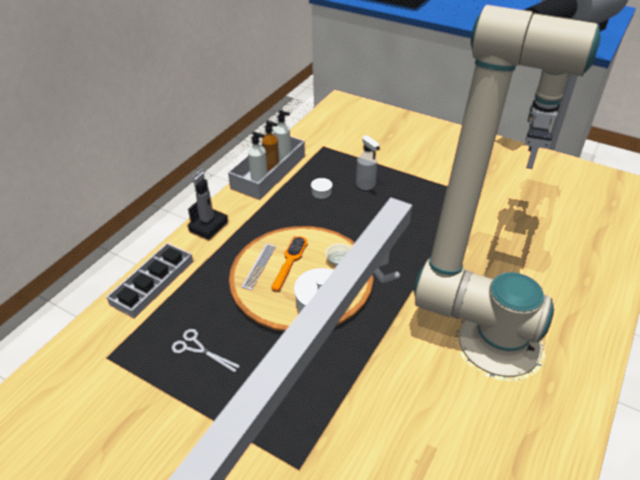

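The scene view shows the lidded tub at about (365,222) with its knob at (365,212), the dish at (308,238), the brush at (340,270) and the comb at (360,290). The bare strip is around (230,250) and the spray bottle is at (166,265). In the side view an overhead bar ends at about (400,210), above the work area, so I'll check how high it is.

```bash
python3 - <<'E'
from h import *
a=cap("scene");b=cap("side")
print("knob",plane(a,[365,211],0.12))
print("tt",plane(a,[[273,262],[414,262],[343,212],[343,315]],0.032))
print("dish, spray, balm",plane(a,[[308,238]],0.05),plane(a,[[170,283],[204,306]],0.004))
hsv=cv2.cvtColor(a["im"],cv2.COLOR_RGB2HSV);m=((hsv[...,1]<40)&(hsv[...,2]>120)).astype(np.uint8)
m[:, :330]=0;m[:,400:]=0;m[:195]=0;m[250:]=0
c=max(cv2.findContours(m,0,2)[0],key=cv2.contourArea);e=cv2.convexHull(c)[:,0];print(e.min(0),e.max(0))
for uv in [(400,205),(388,278),(180,480)]:
  for z in (0.3,0.5,0.7,0.9,1.0):
    X=plane(b,[uv],z);print(uv,z,X.round(2),proj(a,X).round(0))
E
```

```text
knob [[0.46899168 0.1429577  0.12      ]]
tt [[ 0.58811073 -0.13219959  0.032     ]
 [ 0.59665292  0.28171141  0.032     ]
 [ 0.37755984  0.083629    0.032     ]
 [ 0.780103    0.06570859  0.032     ]]
dish, spray, balm [[ 0.50945284 -0.02878057  0.05      ]] [[ 0.63871499 -0.43276228  0.004     ]
 [ 0.72317838 -0.32051448  0.004     ]]
[341 201] [389 246]
(400, 205) 0.3 [[ 0.34 -0.05  0.3 ]] [[300. 136.]]
(400, 205) 0.5 [[0.25 0.18 0.5 ]] [[382.  53.]]
(400, 205) 0.7 [[0.17 0.41 0.7 ]] [[477. -44.]]
(400, 205) 0.9 [[0.08 0.64 0.9 ]] [[ 591. -158.]]
(400, 205) 1.0 [[0.04 0.76 1.  ]] [[ 656. -224.]]
(388, 278) 0.3 [[0.25 0.2  0.3 ]] [[383. 118.]]
(388, 278) 0.5 [[0.19 0.38 0.5 ]] [[451.  40.]]
(388, 278) 0.7 [[0.12 0.56 0.7 ]] [[530. -52.]]
(388, 278) 0.9 [[0.05 0.74 0.9 ]] [[ 626. -162.]]
(388, 278) 1.0 [[0.02 0.83 1.  ]] [[ 682. -227.]]
(180, 480) 0.3 [[0.36 0.8  0.3 ]] [[599. 133.]]
(180, 480) 0.5 [[0.27 0.86 0.5 ]] [[638.  49.]]
(180, 480) 0.7 [[0.18 0.91 0.7 ]] [[683. -49.]]
(180, 480) 0.9 [[0.09 0.96 0.9 ]] [[ 737. -164.]]
(180, 480) 1.0 [[0.04 0.99 1.  ]] [[ 767. -230.]]
```

The bar stays clear of the workspace (z ≥ 0.7, y ≥ 0.4). Next I'll move above the lid and refine the knob position from close by.

```bash
cat >> h.py <<'E'
def down(yaw):  # closing axis y-tool; tool z down
    c,s=np.cos(np.radians(yaw)),np.sin(np.radians(yaw))
    return np.array([[c,s,0],[s,-c,0],[0,0,-1.]])
E
python3 - <<'E'
from h import *
for y in (0,90,180,-90): print(y,manip.solve_ik([.47,.143,.30],down(y)))
manip.movep([.2,-.4,.35],down(0)) if manip.solve_ik([.2,-.4,.35],down(0)) is not None else None
manip.movep([.47,.143,.30],down(0))
c=cap("wrist","w1.png");print(monitor.state()["time_s"],c["o"],c["R"][:,2],proj(c,[[.47,.143,.12]]))
E
```

```text
0 [ 8.80156868e+00  6.12360255e+00  8.55362246e+01 -2.54444375e-14
  8.83401729e+01  9.88015687e+01]
90 [ 8.80156868e+00  6.12360255e+00  8.55362246e+01 -2.54444375e-14
  8.83401729e+01  8.80156868e+00]
180 [ 8.80156868e+00  6.12360255e+00  8.55362246e+01 -2.54444375e-14
  8.83401729e+01 -8.11984313e+01]
-90 None
3.3333 [0.55061063 0.14247457 0.47830279] [-2.74774977e-01 -5.26900517e-04 -9.61508416e-01] [[319.91102156 214.27893291]]
```

View pics/w1.png

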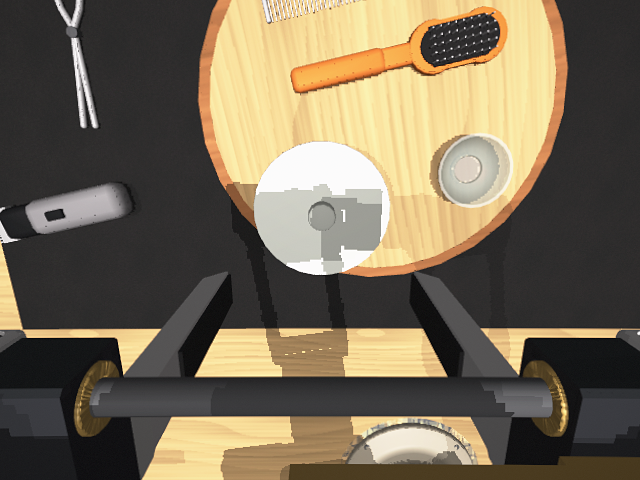

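The wrist view shows the lid disc spanning columns 254–391 and rows 141–275, with the knob at (322,216). The dish is at (476,170) and the clipper at (90,200). I'll grasp the knob next.

```bash
python3 - <<'E'
from h import *
c=cap("wrist")
d=plane(c,[[322.5,141],[322.5,275],[254,208],[391,208]],.095);k=plane(c,[[322,216]],.125)[0]
ce=np.array([(d[0]+d[1])[0]/2,(d[2]+d[3])[1]/2]);print(d.round(4),ce,k)
p=(ce+k[:2])/2
manip.movep([*p,.16],down(0))
eoat.move_gripper(0.6)
f0=monitor.state()["contact_force"]
hit=manip.servo_line([*p,.0985],rate=.08,contact_N=8)
eoat.move_gripper(0)
s=monitor.state();print(hit,s["eef_pos"],s["opening"],s["grasp_force"],s["contact_force"],f0)
manip.servo_line([*p,.125],rate=.05)
manip.servo_line([*p,.20],rate=.12)
s=monitor.state();print(s["opening"],s["grasp_force"],s["contact_force"],s["time_s"])
cap("wrist","w2.png")
E
```

```text
[[0.5398 0.1403 0.095 ]
 [0.395  0.1402 0.095 ]
 [0.4712 0.2128 0.095 ]
 [0.4711 0.0677 0.095 ]] [0.46740026 0.14023997] [0.46933998 0.14089579 0.125     ]
False [0.46847776 0.14063572 0.09872308] 0.29061470033327125 30.000393390655518 [-0.10335724 -0.03534502  2.17486885] [-0.43338505 -0.392692    0.55556642]
0.2903584701560728 29.999845325946808 [-0.09510667 -0.37890219 -1.39128745] 7.6917
```

View pics/w2.png

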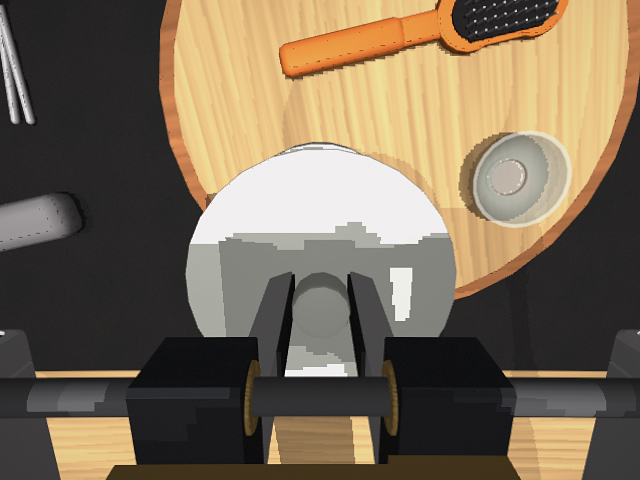

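The lid is held by its knob, and the tub rim shows behind it at (320,145). I'll set the lid down on the bare strip.

```bash
python3 - <<'E'
from h import *
P=[.43,-.255]
manip.movep([*P,.16],down(0))
manip.servo_line([*P,.032],rate=.12)
hit=manip.servo_line([*P,.014],rate=.02,contact_N=2.5)
s=monitor.state();print(hit,s["eef_pos"],s["contact_force"],s["time_s"])
eoat.move_gripper(.6)
manip.servo_line([*P,.10],rate=.12)
# look obliquely into the tub from above with the hand camera
manip.movep([.44,.14,.26],down(0))
cap("wrist","w3.png");cap("scene","s3.png");print(monitor.state()["time_s"])
s3=cv2.imread("pics/s3.png")[180:330,130:430];w=cv2.imread("pics/w3.png")
cv2.imwrite("pics/m3.png",np.hstack([cv2.resize(w,(400,300)),cv2.resize(s3,(400,200))[:200] if 0 else cv2.copyMakeBorder(cv2.resize(s3,(400,200)),0,100,0,0,0)]))
E
```

```text
True [ 0.42983478 -0.25490788  0.0183798 ] [ 1.16658061 -1.13799358  1.07682694] 11.1
14.25
```

View pics/m3.png

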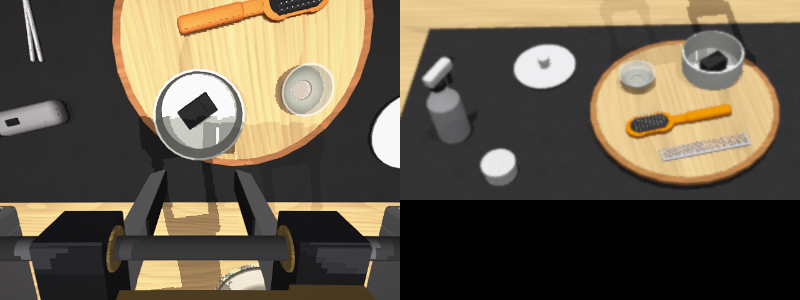

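The lid lies flat on the bare strip, knob up. The boot is in the tub at about (197,110) in the left half, which is (315,176) at full resolution. I'll measure it and look at an enlarged crop for the hole.

```bash
python3 - <<'E'
from h import *
c=cap("wrist");im=c["im"]
roi=im[110:240,250:390]
g=roi.max(2);m=(g<60).astype(np.uint8)
n,l,st,ce=cv2.connectedComponentsWithStats(m);j=[i for i in range(1,n) if st[i,4]>300];print(st[j],ce[j])
i=min(j,key=lambda i:np.hypot(*(ce[i]-[65,66])))
p=np.argwhere(l==i)[:,::-1]+[250,110]
X=plane(c,p,.071)[:,:2];r=cv2.minAreaRect(X.astype(np.float32)*1000);print(r,cv2.boxPoints(r))
rim=plane(c,[[320,110]],.09);print(c["o"],c["R"][:,2])
big=cv2.resize(roi,None,fx=5,fy=4.6,interpolation=cv2.INTER_CUBIC)
big=(255*(big/255.)**.5).astype(np.uint8)
cv2.imwrite("pics/c4.png",big[:,:,::-1])
E
```

```text
[[  35   37   63   60 1927]] [[65.58277115 66.97457187]]
((474.9886474609375, 144.33380126953125), (34.58457946777344, 54.94661331176758), 35.34222412109375) [[444.99094 156.74121]
 [476.7753  111.92063]
 [504.98636 131.92639]
 [473.202   176.74698]]
[0.52068472 0.13937853 0.43753756] [-2.76094428e-01 -5.29805281e-04 -9.61130369e-01]
```

View pics/c4.png

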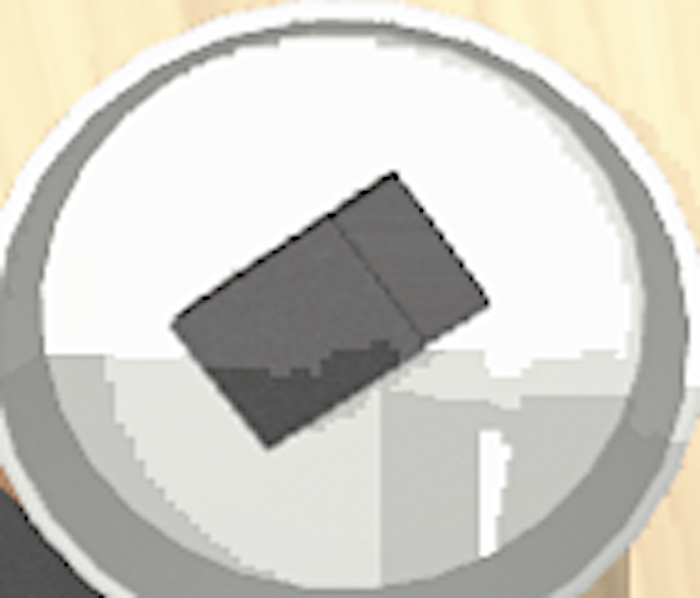

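The boot's top face shows a seam at (380,280) in the crop, about 16 mm from its right end. That suggests the right end is the closed one and the hole faces left (+y); I'll verify that later. Next I'll grasp across the sides and lift.

```bash
python3 - <<'E'
from h import *
u=np.array([-.578,.816]);yaw=np.degrees(np.arctan2(u[1],u[0]))
p=np.array([.4750,.1443])-.004*u
manip.movep([*p,.16],down(yaw)); eoat.move_gripper(.58)
hit=manip.servo_line([*p,.0415],rate=.10,contact_N=6)
print(hit,monitor.state()["eef_pos"])
eoat.move_gripper(0)
s=monitor.state();print(s["opening"]*94,s["grasp_force"],s["contact_force"])
manip.servo_line([*p,.08],rate=.06); manip.servo_line([*p,.30],rate=.2)
s=monitor.state();print(s["opening"]*94,s["grasp_force"],s["time_s"],s["q"])
q0=s["q"];up=np.array([0,0,1.]);res=[]
for sx in (1,-1):
  for h in range(0,360,15):
    z=np.array([np.cos(np.radians(h)),np.sin(np.radians(h)),0]);R=np.c_[sx*up,np.cross(z,sx*up),z]
    for pos in ([.47,.14,.33],[.5,.1,.36],[.5,.05,.33]):
      q=manip.solve_ik(pos,R)
      if q is not None: res.append((np.abs(q-q0).max(),sx,h,pos,q.round(0)))
for sx in (1,-1):
  for r in sorted([r for r in res if r[1]==sx],key=lambda r:r[0])[:6]:print(r)
cap("scene","s5.png");cap("side","d5.png")
E
```

```text
False [0.47788783 0.14112368 0.04202239]
33.83503933818065 30.000588186085224 [-1.2521466  -0.52039024  2.72107663]
33.198887356214065 29.999889275059104 20.2917 [ 8.44409028e+00  6.75013327e+00  8.49719176e+01 -2.59763967e-04
  8.84210409e+01 -2.68642111e+01]
(np.float64(49.70996913712828), 1, 135, [0.47, 0.14, 0.33], array([-16.,  43.,  79.,  47., 138., -51.]))
(np.float64(50.092211861946375), 1, 120, [0.5, 0.05, 0.33], array([-28.,  42.,  80.,  50., 136., -49.]))
(np.float64(52.1392319304203), 1, 120, [0.47, 0.14, 0.33], array([-22.,  38.,  89.,  52., 129., -51.]))
(np.float64(54.5053586641845), 1, 105, [0.5, 0.05, 0.33], array([-34.,  38.,  90.,  55., 127., -50.]))
(np.float64(54.918677155860564), 1, 120, [0.5, 0.1, 0.36], array([-24.,  39.,  81.,  55., 135., -45.]))
(np.float64(55.41408358840438), 1, 135, [0.5, 0.1, 0.36], array([-18.,  44.,  71.,  51., 144., -45.]))
(np.float64(64.05624974128168), -1, 240, [0.5, 0.1, 0.36], array([ 27.,  46.,  66., -59., 141.,  37.]))
(np.float64(64.79078445241112), -1, 255, [0.5, 0.1, 0.36], array([ 33.,  42.,  76., -63., 131.,  38.]))
(np.float64(65.66781406329669), -1, 225, [0.5, 0.1, 0.36], array([ 21.,  49.,  59., -55., 151.,  39.]))
(np.float64(66.82153186722266), -1, 270, [0.5, 0.1, 0.36], array([ 39.,  37.,  86., -66., 122.,  40.]))
(np.float64(68.72190326537977), -1, 240, [0.5, 0.05, 0.33], array([ 24.,  45.,  72., -57., 136.,  42.]))
(np.float64(69.59027209355338), -1, 255, [0.5, 0.05, 0.33], array([ 30.,  41.,  82., -61., 126.,  43.]))
```

```bash
python3 - <<'E'
from h import *
up=np.array([0,0,1.]);h=120
z=np.array([np.cos(np.radians(h)),np.sin(np.radians(h)),0]);R=np.c_[up,np.cross(z,up),z]
manip.movep([.47,.14,.36],R)
s=monitor.state();print(s["eef_pos"],s["opening"]*94,s["grasp_force"],s["time_s"],s["ee_rot"].round(4).tolist())
g=s["eef_pos"]-.0188*s["ee_rot"][:,2]
pts=[g+[0,0,.028],g-[0,0,.028]]
tiles=[]
for n,r in (("wrist",80),("scene",40)):
  c=cap(n);u,v=proj(c,pts)[0].astype(int);print(n,u,v)
  t=c["im"][max(0,v-r):v+r,max(0,u-r):u+r];t=(255*(t/255.)**.5).astype(np.uint8);tiles.append(cv2.resize(t,(400,400),interpolation=cv2.INTER_CUBIC)[:,:,::-1])
  cv2.imwrite("pics/f_%s.png"%n,c["im"][:,:,::-1])
cv2.imwrite("pics/m6.png",np.hstack(tiles))
E
```

```text
[0.4699964  0.14033772 0.35950596] 33.83498745653072 30.000157803297043 21.3 [[-0.0003, 0.8659, -0.5003], [0.0022, 0.5003, 0.8658], [1.0, -0.0008, -0.0021]]
wrist 320 246
scene 363 137
```

View pics/m6.png

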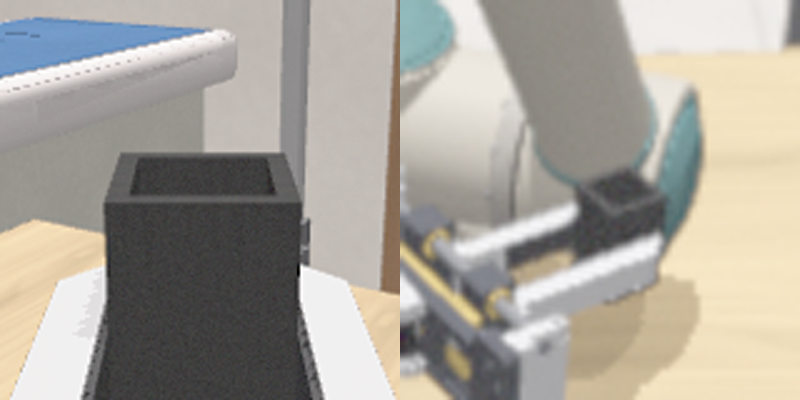

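View pics/f_scene.png

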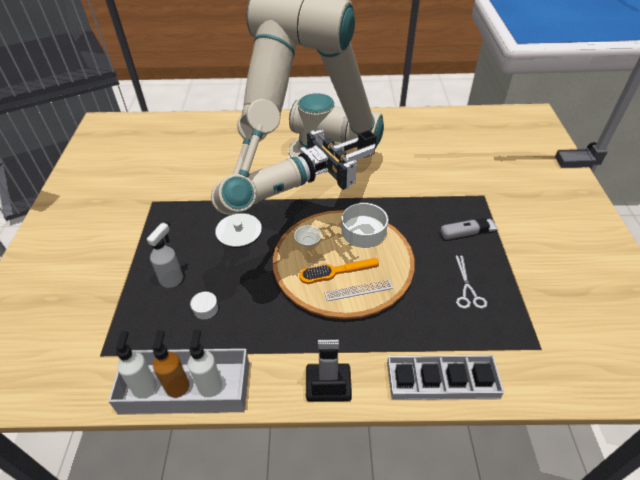

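The hole points up: both views show the open mouth, at (205,178) in the left crop and (625,190) in the right. The lid, tub and the other items are undisturbed. One quick check of the boot's tilt in the grip.

```bash
python3 - <<'E'
from h import *
from scipy.optimize import least_squares
c=cap("wrist");s=monitor.state();R=s["ee_rot"];g=s["eef_pos"]-.0188*R[:,2]
obs=np.array([[105,203],[301,203],[120,153],[290,153]])/2.5+[240,166]
# front edge (towards camera/flange) z-, back z+ ; solve shift (x,y,z in tool) and tilt about tool y
def f(p):
    a=p[3];d=np.array([np.cos(a),0,-np.sin(a)]);e=np.array([np.sin(a),0,np.cos(a)])
    P=[p[:3]+sz*.017*e+sy*.017*np.array([0,1,0]) for sz in(-1,1) for sy in (-1,1)]
    q=proj(c,g+np.array(P)@R.T)
    if q[0,0]>q[1,0]: q=q[[1,0,3,2]]
    return (q-obs).ravel()
r=least_squares(f,[.032,0,.005,0]);print(r.x[:3],np.degrees(r.x[3]),r.fun.round(1))
E
```

```text
[0.03076945 0.0006161  0.00611774] -0.11376290805758509 [-0.3  0.   1.1 -0.   0.5 -0.  -1.5 -0. ]
```

The boot's tilt is about 0.1°, and the fitted position matches the expected grasp. Handing in.

```bash
python3 - <<'E'
from h import *
manip.dwell(.5);s=monitor.state();print(np.abs(s["qvel"]).max(),s["grasp_force"],s["time_s"]);print(manip.hand_in())
E
```

```text
0.1424104284903929 29.9999775364995 21.95
the job is handed in; nothing more can be done
None
```

The job is handed in at 22 s: the lid is knob up on the bare strip, the boot is held at rest with its hole straight up (tilt about 0.1°) roughly 23 cm above the tub's rim, and the tub and other items looked undisturbed in the last scene view.

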